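Refit the sprung roller in the foot-roller stand

TASK

Take the black massage roller off its V-rest and fit it into the foot-roller stand: its long sprung end in the cup of the tall end plate, its short fixed end in the cup of the low end plate, then let go so that the spring holds it between the two cups. Feel for the cups and press gently: neither end of the spindle may ever be pushed against anything with 25 N or more. Leave the other things on the table where they are.

Things in the scene. Friction and masses are not known exactly. Their poses are not given: they have to be found in the camera images.
- roller_mid (a point): centre of the roller's barrel: black rubber-covered cylinder, 34 mm diameter, 140 mm long, about 0.25 kg, steel spindle ends on its axis. Its y axis runs along the barrel to the sprung end. It starts level in the V-rest, axis 36 mm above the table; its middle 70 mm is clear on both sides down to 6 mm above the table
- plunger: sprung end of the spindle: a round-nosed steel pin 10 mm in diameter that stands 38 mm out of the barrel end when free; origin at the very tip, 108 mm from the barrel's centre when free. It slides into the barrel by up to 30 mm against a spring: 2 N to start it and 0.4 N more per mm (about 11 N at 23 mm), then it is solid. It is greased and moves stiffly: push it slower than 50 mm/s
- pin: fixed end of the spindle: a round-nosed steel pin 10 mm in diameter that stands 12 mm out of the other barrel end; origin at the very tip, 82 mm from the barrel's centre (190 mm tip to tip when free)
- stand: fixed foot-roller stand; origin at the centre of its underside on the table; y points from its low end plate to its tall one, z up. Dark wooden base 110 x 250 x 16 mm. Both cups are level with each other, but the end plates are set by hand at a height that differs each time and is not reported: cup centres anywhere from 60 to 100 mm above the underside. Brackets hold the plates, up to 70 mm high
- tall_face (a point): point on the stand under the tall end plate's flat inner face: y = +85 mm in the stand's frame, on its mid-line x = 0, at table height. The plate is aluminium, 50 mm wide, 16 mm thick. In the face, on the mid-line, is the cup: a blind round hole, 15 mm diameter, 1.5 mm chamfer, 8 mm deep. The flat face goes on up to 86 mm above the cup's centre
- low_face (a point): the same for the low end plate: its inner face at y = -85 mm, facing the tall plate 170 mm away, with an equal cup (15 mm diameter, 8 mm deep) on the mid-line; this plate ends 14 mm above its cup's centre
- rest: fixed grey plastic V-rest on which the roller starts; origin at the centre of its underside, y along the roller; base 75 x 125 x 6 mm, V-blocks 14 mm thick at y = +45 and -45 mm, up to 33 mm high
- bottle: stainless steel bottle with a cap, 68 mm diameter, 210 mm tall; loose, origin at the centre of its underside; a bystander to leave alone
- bowl: grey ceramic bowl, 120 mm across, 50 mm high; loose, origin at the centre of its underside; a bystander to leave alone
- disc_a: larger chrome fractional plate lying flat, a ring 100 mm across with a 51 mm hole, 12 mm thick; loose, origin at the centre of its underside; a bystander to leave alone
- disc_b: smaller chrome fractional plate lying flat, a ring 88 mm across with a 51 mm hole, 10 mm thick; loose, origin at the centre of its underside; a bystander to leave alone
- timer: yellow plastic timer dial, 68 mm diameter, 38 mm high; loose, origin at the centre of its underside; a bystander to leave alone
- collar: black lever collar lying flat, a ring 70 mm across with a straight lever along one side (about 84 mm over all), 22 mm high; loose, origin at the centre of its underside; a bystander to leave alone
Mind the look-alikes: they are no part of the job. There is more than one size of the part that bears roller_mid; the job needs the largest.

How it is judged (in metres and radians):
At the end, for the whole second after the job is handed in: Sprung tip at least 4.5 mm past the tall plate's inner face and fixed tip at least 4.5 mm past the low plate's (inside the cups), both within 4.5 mm of the stand's mid-line and 53 to 105 mm above its underside; roller released, slower than 20 mm/s (y of plunger in the frame of stand above 0.0895 m and x of plunger in the frame of stand between -0.0045 and 0.0045 m and z of plunger in the frame of stand between 0.053 and 0.105 m and y of pin in the frame of stand below -0.0895 m and x of pin in the frame of stand between -0.0045 and 0.0045 m and z of pin in the frame of stand between 0.053 and 0.105 m and linear speed of each of plunger, pin below 0.02 m/s); the robot touches nothing.
It fails at once if an end of the spindle is pushed against something with 25 N or more (contact force between any of plunger, pin and anything else above 25 N).
It fails at once if a bystander is moved by more than 20 mm (distance of any of bottle, bowl, disc_a, disc_b, timer, collar from where it was at the start of the episode above 0.02 m).
It also fails if it takes over 72 s, if anything falls off the work surface, if the arm or the gripper's body presses on something with over 40 N, if the wrist force passes 120 N, or if a joint passes its speed limit or range.

ROBOT

A 7-joint arm with a two-finger parallel gripper is mounted at the origin on the work surface. World frame = base frame: x ahead of the robot, y to its left, z up, the work surface at z = 0. Lengths are in mm, angles in rad, forces in N, time in s.
With the tool pointing down it reaches from about 425 to 975 mm from the base axis. Payload 16.7 kg.
Tool frame: the origin (TCP) lies on the centre line of the jaws, within the pads' length; the fingertips stand bot.finger_overhang ahead of it and the grasp point (between the pads) lies 3 mm ahead of it (bot.finger_overhang is the distance from the TCP to the fingertips, in mm); z points along the fingers, y is the line along which they close (so a half turn about z gives the same grasp; the last joint's range is limited). The gripper opens to 85 mm and grips with 20 to 120 N. Pads are 22 mm wide; open, the fingers measure 114 mm over their backs; the gripper's body (76 mm by 85 mm) begins 54 mm behind the grasp point. The pads swing forward as they close: fully open they stand 13 mm farther back than shut.
Start: joints at [1.065, 0.426, 0.074, 1.606, -0.034, 1.111, -0.067], TCP at [235.729, -632.463, 253.302] pointing down, gripper open.
Joint ranges: [-2.85, 2.85], [-0.5, 2.14], [-1.23, 1.37], [0.21, 2.46], [-1.02, 4.16], [0.16, 2.05], [-2.73, 2.73]. Speed limits (rad/s): [1.89, 1.89, 2.39, 2.39, 3.01, 3.01, 3.01].

INTERFACE

Orientations are given as a unit quaternion [w, x, y, z].
In Python, from cell import bot, eyes gives the robot as it stands. The module is installed in compiled form; this text tells all that it offers.
- The arm moves only by the tool servo_tool, never from a script. Its argument "commands" is a list of rows, each a list of 4 numbers: the shift along the tool's x, y, z in mm, then the turn about the tool's z in degrees. In form: [[dx, dy, dz, turn], ...]. A call has 1 to 8 rows; each row shifts and turns the commanded pose from where the row before left it, along the tool's axes as they then stand; what a row does not reach is not made up. A row lasts 1/10 s, in which the tool goes at most 50 mm and 8.59 degrees, less where a joint would pass 70% of its speed; a pose out of reach is approached as far as the arm can. A call is refused whole if a number of a shift passes 50 or a number of a turn 8.59, either way. A call with a gripper value outside its range is refused whole. "grip" is the opening, from 0 (shut) to 1 (fully open), set as the call begins (left out, the last holds). The fingers move at their own pace and stop on an object; "grip_force" is the grip in N (left out, the last holds). Time passes only in rows, so rows that do not move let the fingers close. It gives the time, the measured TCP pose, the force, the opening and the grip force at its end, in the units of the state.
- bot.state(): the state, without advancing time (a new reading comes with each control period).
- eyes.grab_frame(name): name is "side" or "top"; returns the picture (400x640x3 uint8, red, green, blue); there is no depth.
- eyes.camera_info(name): a dict with "mtx" (3x3 intrinsics, pixels), "dist" ([k1, k2, p1, p2, k3] as OpenCV has them; the pictures are not rectified), "T" (4x4, takes a point from camera to world coordinates). Camera axes: x right, y down, z forward; pixel columns grow to the right and rows downward; lengths in mm; the calibration is good to about 2 mm. A picture is of the moment at which its call begins. camera_info takes no time and is no camera call.
- bot.sign_off(): hands the job in; it is judged then, once.
The state is a dict: "t": time; "qpos": joint angles; "dq": joint speeds; "joint_torque": joint torques, N m; "tcp_pos": TCP position; "orientation": TCP orientation; "force": force on the tool from outside, world axes, zero at the start; "wrist_torque": the same for the moment, N m; "width": finger opening in mm; "finger_force": force on a finger pad.
Only numpy, scipy, OpenCV 4.12 (cv2) and the standard library are available. Lean on these libraries where they do the work, as an engineer would, in place of code of your own. Each camera call takes 0.05 s, during which the arm holds its last target. There are 200 camera calls.

## Working session

There is one attempt and no reset: what is moved stays moved. The work goes in short steps, Python scripts to look and compute and a tool call to move; the robot and the scene stay as the last step left them, time stands still between calls to the robot, and variables do not carry over. Pictures are saved under pics/ and viewed, at most 10 in all, crops included, and the job is handed in when it is done.

Besides the shell and the picture viewer there is one more tool, called after "Emit:" as name(argument=value, ...) on one line, values as JSON. servo_tool: Moves the arm, as the interface text tells. Its arguments: {"type":"object","properties":{"commands":{"type":"array","items":{"type":"array","items":{"type":"number"}}},"grip":{"type":"number"},"grip_force":{"type":"number"}},"required":["commands"]}

```bash
mkdir -p pics; python3 - <<'E'
from cell import bot, eyes
import cv2
for n in("top","side"):
    cv2.imwrite(f"pics/{n}0.png",eyes.grab_frame(n)[:,:,::-1])
    i=eyes.camera_info(n);print(n,i)
s=bot.state();print(s,bot.finger_overhang)
E
```

```text
top {'mtx': array([[385.84171585,   0.        , 317.51627021],
       [  0.        , 385.84171585, 203.59587948],
       [  0.        ,   0.        ,   1.        ]]), 'dist': array([-0.0388241,  0.       ,  0.       ,  0.       ,  0.       ]), 'T': array([[-2.97401818e-02, -9.93570873e-01,  1.09235714e-01,
         4.58329409e+02],
       [-9.99509696e-01,  3.06312575e-02,  6.48803615e-03,
         4.71403157e+01],
       [-9.79235102e-03, -1.08989200e-01, -9.93994700e-01,
         1.00595318e+03],
       [ 0.00000000e+00,  0.00000000e+00,  0.00000000e+00,
         1.00000000e+00]])}
side {'mtx': array([[426.36171557,   0.        , 325.34427204],
       [  0.        , 426.36171557, 203.57341387],
       [  0.        ,   0.        ,   1.        ]]), 'dist': array([-0.11395094,  0.        ,  0.        ,  0.        ,  0.        ]), 'T': array([[-8.48014793e-01, -3.07811688e-01,  4.31419605e-01,
         1.68786658e+02],
       [-5.29539535e-01,  4.59230006e-01, -7.13229053e-01,
         7.49281641e+02],
       [ 2.14194112e-02, -8.33282525e-01, -5.52432296e-01,
         5.94790368e+02],
       [ 0.00000000e+00,  0.00000000e+00,  0.00000000e+00,
         1.00000000e+00]])}
{'t': 0.1, 'qpos': array([ 1.06445636,  0.42669832,  0.07384024,  1.60653976, -0.0340793 ,
        1.11077487, -0.06711122]), 'dq': array([-1.39209563e-03, -2.83707375e-03, -8.69729991e-05, -1.83200438e-03,
       -9.27697243e-04,  1.19793203e-03, -9.91149443e-04]), 'joint_torque': array([ 8.01469723e-03, -9.51534390e+01,  3.77232894e+00, -4.64408720e+01,
        1.99512678e-02,  6.42627332e-03, -2.19162911e-05]), 'tcp_pos': array([ 235.65043134, -632.17261347,  252.6623999 ]), 'orientation': array([-5.60927551e-04,  9.84127115e-01,  1.77464038e-01, -1.50502551e-04]), 'force': array([ 0.00761909, -0.50088106,  0.02404896]), 'wrist_torque': array([ 0.0360096 , -0.05882713, -0.01621952]), 'finger_force': 0.0, 'width': 85.59297993661117} 22.0
```

View pics/top0.png

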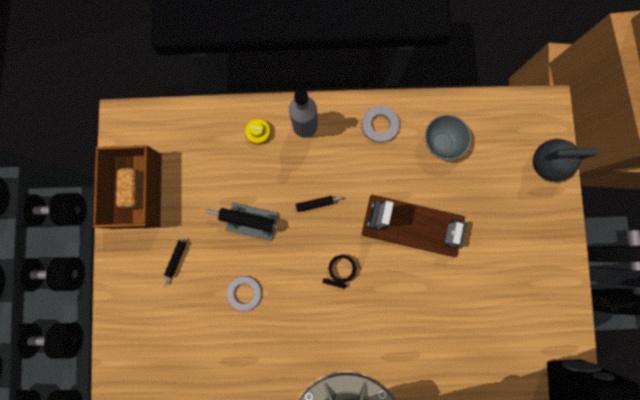

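View pics/side0.png

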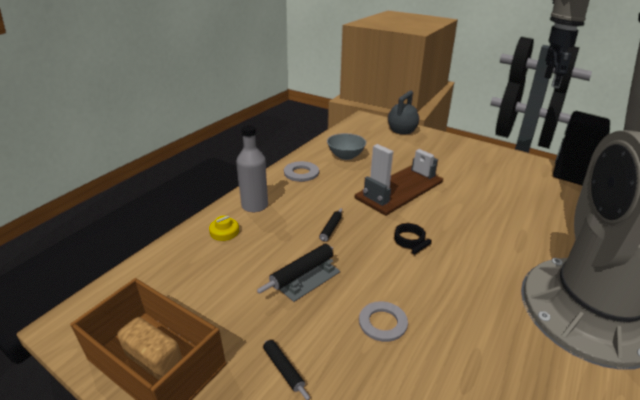

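```bash
cat > h.py <<'E'
import numpy as np, cv2
from cell import bot, eyes
def crop(img,x,y,w=120,h=90):
    return cv2.resize(img[y:y+h,x:x+w],(400,300),interpolation=cv2.INTER_CUBIC)
def ray(n,px):
    i=eyes.camera_info(n);u=cv2.undistortPoints(np.array([[px]],float),i["mtx"],i["dist"])[0,0]
    T=i["T"];return T[:3,3],T[:3,:3]@np.array([u[0],u[1],1])
def atz(n,px,z):
    o,d=ray(n,px);return o+d*(z-o[2])/d[2]
def tri(pt,ps):
    (o1,d1),(o2,d2)=ray("top",pt),ray("side",ps)
    A=np.stack([d1,-d2],1);k=np.linalg.lstsq(A,o2-o1,rcond=None)[0]
    a,b=o1+k[0]*d1,o2+k[1]*d2;return (a+b)/2,np.linalg.norm(a-b)
def proj(n,P):
    i=eyes.camera_info(n);T=np.linalg.inv(i["T"])
    return cv2.projectPoints(np.atleast_2d(np.array(P,float)),cv2.Rodrigues(T[:3,:3])[0],T[:3,3],i["mtx"],i["dist"])[0][:,0]
E
python3 - <<'E'
from h import *
t=cv2.imread("pics/top0.png");s=cv2.imread("pics/side0.png")
cv2.imwrite("pics/m1.png",np.vstack([np.hstack([crop(t,190,175),crop(t,355,180)]),np.hstack([crop(s,245,225),crop(s,345,130)])]))
E
```

```text
(no output)
```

View pics/m1.png

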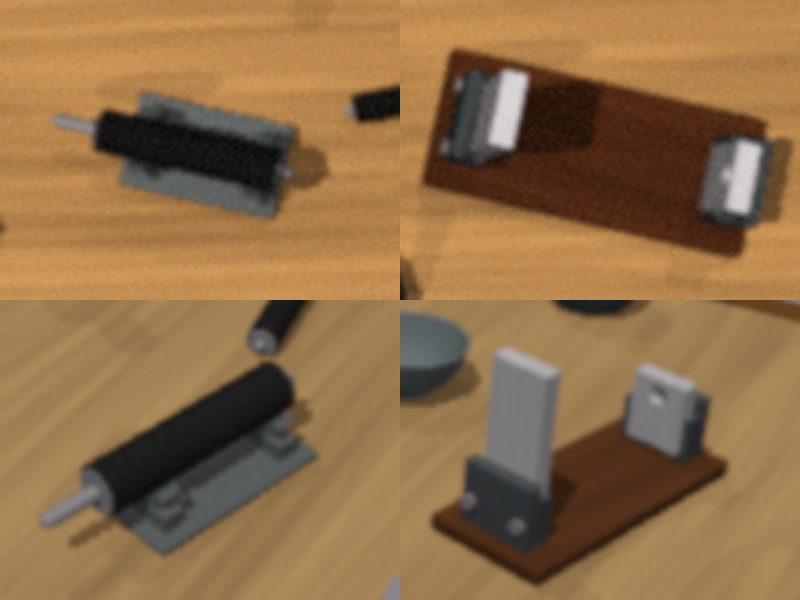

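```bash
cat > fit.py <<'E'
from h import *
from scipy.optimize import least_squares
def o(c,off): return (np.array(c,float)+.5)*.3-.5+off
T0,T1,S0,S1=[np.array(v) for v in((190,175),(355,180),(245,225),(345,130))]
def fit(obs,f,x0):
    def r(p):
        pts=f(p);e=[]
        for n,off,c,i in obs: e.append(proj(n,pts[i])[0]-o(c,off))
        return np.ravel(e)
    s=least_squares(r,x0,loss="soft_l1");print(s.x.round(3),"res px",r(s.x).reshape(-1,2).round(1).tolist());return s.x
def place(x,y,a,L):
    c,s=np.cos(a),np.sin(a);return {k:(x+c*u-s*v,y+s*u+c*v,w) for k,(u,v,w) in L.items()}
def stand(p):
    x,y,a,h=p;return place(x,y,a,dict(A=(55,125,16),B=(55,-125,16),C=(-55,-125,16),D=(-55,125,16),
     tio=(25,101,h+86),tii=(25,85,h+86),tji=(-25,85,h+86),tjo=(-25,101,h+86),lcup=(0,-85,h),li=(25,-85,h+14),lj=(-25,-85,h+14)))
def roll(p):
    return place(*p,dict(pl=(0,108,36),pin=(0,-82,36),b1=(0,70,53),b0=(0,-70,53)))
if __name__=="__main__":
    t,s="top","side"
    S=fit([(t,T1,(55,50),"A"),(t,T1,(367,122),"B"),(t,T1,(340,257),"C"),(t,T1,(23,184),"D"),
     (t,T1,(103,68),"tio"),(t,T1,(128,72),"tii"),(t,T1,(115,152),"tji"),(t,T1,(89,148),"tjo"),
     (s,S1,(32,221),"A"),(s,S1,(140,273),"D"),(s,S1,(327,163),"C"),(s,S1,(97,52),"tio"),(s,S1,(151,77),"tjo"),(s,S1,(257,94),"lcup"),(s,S1,(160,70),"tji")],stand,[520,-200,-.2,80])
    R=fit([(t,T0,(53,121),"pl"),(t,T0,(293,173),"pin"),(t,T0,(98,131),"b1"),(t,T0,(281,168),"b0"),(s,S0,(45,221),"pl"),(s,S0,(98,170),"b1"),(s,S0,(272,65),"b0")],roll,[500,150,-.2])
    st=bot.state();print(st["tcp_pos"])
    for k in("bottle",(303,125)),("mid",(318,203)),("collar",(343,270)),("discb",(244,293)): print(k[0],atz("top",k[1],20).round())
E
python3 fit.py
```

```text
[ 5.03209e+02 -1.90715e+02 -2.55000e-01  6.62110e+01] res px [[-0.9, -0.7], [0.3, -0.9], [0.4, 0.6], [-0.2, 0.7], [0.2, 1.1], [-0.3, 1.5], [-1.0, -0.6], [-0.2, -1.0], [-0.4, -3.7], [0.2, -1.2], [1.4, -2.1], [-0.6, 0.1], [-0.6, -0.2], [0.4, -0.2], [1.0, -0.1]]
[ 5.29288e+02  2.34354e+02 -2.33000e-01] res px [[-0.5, 0.3], [0.5, -0.2], [-1.3, -0.3], [-1.4, 0.0], [0.0, 0.2], [-0.0, -1.2], [1.6, -2.2]]
[ 235.65043134 -632.17261347  252.6623999 ]
bottle [776.  86.  20.]
mid [568.  52.  20.]
collar [396.  -6.  20.]
discb [346. 246.  20.]
```

```bash
cat >> h.py <<'E'
def ang(q): return 2*np.arctan2(q[2],q[1])   # world angle of tool x
def plan(*wps,step=50.):
    """wps: (x,y,z,deg tool-x angle); prints rows"""
    s=bot.state();p=s["tcp_pos"].copy();a=np.degrees(ang(s["orientation"]));print("at",p.round(1),round(a,2),"t",s["t"],"w",s["width"])
    for w in wps:
        w=np.array(w,float);d=w[:3]-p;da=(w[3]-a+180)%360-180
        n=int(max(np.ceil(np.linalg.norm(d)/step),np.ceil(abs(da)/8.5),1));rows=[]
        for i in range(n):
            c,sn=np.cos(np.radians(a)),np.sin(np.radians(a));e=d/n
            rows.append([round(float(v),1) for v in(e[0]*c+e[1]*sn,e[0]*sn-e[1]*c,-e[2],-da/n)]);a+=da/n
        p=w[:3];a=w[3]
        for k in range(0,n,8): print(rows[k:k+8])
E
python3 -c "
from h import *
plan((510,-260,250,20.4),(529.3,234.4,150,76.7),step=48)"
```

```text
at [ 235.7 -632.2  252.7] 20.44 t 0.1 w 85.59297993661117
[[38.7, -25.3, 0.3, 0.0], [38.7, -25.3, 0.3, 0.0], [38.7, -25.3, 0.3, 0.0], [38.7, -25.3, 0.3, 0.0], [38.7, -25.3, 0.3, 0.0], [38.7, -25.3, 0.3, 0.0], [38.7, -25.3, 0.3, 0.0], [38.7, -25.3, 0.3, 0.0]]
[[38.7, -25.3, 0.3, 0.0], [38.7, -25.3, 0.3, 0.0]]
[[17.3, -41.5, 9.1, -5.1], [20.9, -39.8, 9.1, -5.1], [24.4, -37.8, 9.1, -5.1], [27.7, -35.4, 9.1, -5.1], [30.7, -32.8, 9.1, -5.1], [33.5, -30.0, 9.1, -5.1], [36.1, -26.9, 9.1, -5.1], [38.3, -23.5, 9.1, -5.1]]
[[40.3, -20.0, 9.1, -5.1], [41.9, -16.3, 9.1, -5.1], [43.2, -12.5, 9.1, -5.1]]
```

Emit:
servo_tool(commands=[[38.7,-25.3,0,0],[38.7,-25.3,0,0],[38.7,-25.3,0,0],[38.7,-25.3,0,0],[38.7,-25.3,0,0],[38.7,-25.3,0,0],[38.7,-25.3,0,0],[38.7,-25.3,0,0]], grip=1)

```text
t: 0.9
tcp_pos: [455.8, -333.0, 253.2]
orientation: [-0.0, 0.984, 0.177, -0.0]
force: [0.5, -1.4, -0.3]
width: 85.6
finger_force: 0.0
```

Emit:
servo_tool(commands=[[38.7,-25.3,0,0],[38.7,-25.3,0,0],[17.3,-41.5,0,-5],[20.9,-39.8,0,-5],[24.4,-37.8,0,-5],[27.7,-35.4,0,-5],[30.7,-32.8,0,-5],[33.5,-30,0,-5]])

```text
t: 1.7
tcp_pos: [521.3, 11.0, 253.3]
orientation: [0.0, 0.904, 0.428, -0.0]
force: [1.0, 0.1, -0.5]
width: 85.3
finger_force: 0.0
```

```bash
python3 -c "
from h import *
plan((529.3,234.4,130,76.7),step=45)"
```

```text
at [521.3  11.  253.3] 50.64 t 1.7 w 85.28180359423898
[[29.6, -22.6, 20.5, -4.3], [31.3, -20.3, 20.5, -4.3], [32.7, -17.8, 20.5, -4.3], [34.0, -15.3, 20.5, -4.3], [35.0, -12.7, 20.5, -4.3], [35.9, -10.0, 20.5, -4.3]]
```

Emit:
servo_tool(commands=[[29.6,-22.6,20,-4.3],[31.3,-20.3,20,-4.3],[32.7,-17.8,20,-4.3],[34,-15.3,20,-4.3],[35,-12.7,20,-4.3],[35.9,-10,20,-4.3],[0,0,0,0],[0,0,0,0]])

```text
t: 2.5
tcp_pos: [530.2, 233.2, 132.5]
orientation: [-0.0, 0.786, 0.618, -0.001]
force: [0.2, -1.2, 1.2]
width: 85.4
finger_force: 0.0
```

```bash
python3 -c "
from h import *
plan((529.3,234.4,95,76.7),(529.3,234.4,39,76.7),step=20)
t=eyes.grab_frame('top')[:,:,::-1];s=eyes.grab_frame('side')[:,:,::-1]
cv2.imwrite('pics/m2.png',np.hstack([cv2.resize(crop(t,190,165),(400,300)),crop(s,235,190,160,120)]))"
```

```text
at [530.2 233.2 132.5] 76.31 t 2.5 w 85.3908138612165
[[0.5, -0.6, 18.7, -0.2], [0.5, -0.6, 18.7, -0.2]]
[[0.0, 0.0, 18.7, -0.0], [0.0, 0.0, 18.7, -0.0], [0.0, 0.0, 18.7, -0.0]]
```

View pics/m2.png

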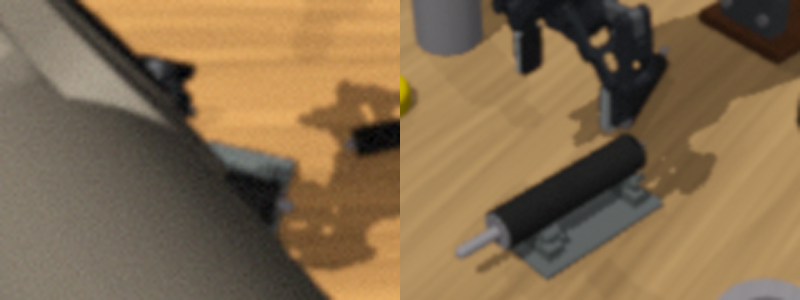

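The top crop is blocked by the arm. The side crop shows the jaws open over the barrel, with the long sprung pin at lower left (470,245). This is the largest roller and the one on the rest; the smaller ones lie at top-image (318,203) and (176,260). Next I go down.

Emit:
servo_tool(commands=[[0.5,-0.6,19,-0.2],[0.5,-0.6,19,-0.2],[0,0,19,0],[0,0,19,0],[0,0,14,0],[0,0,4,0],[0,0,0,0]])

```text
t: 3.3
tcp_pos: [530.1, 233.4, 39.4]
orientation: [0.0, 0.785, 0.62, -0.0]
force: [0.3, 0.7, -0.2]
width: 85.5
finger_force: 0.0
```

Emit:
servo_tool(commands=[[0,0,0,0],[0,0,0,0],[0,0,0,0],[0,0,0,0],[0,0,0,0],[0,0,0,0],[0,0,0,0],[0,0,0,0]], grip=0, grip_force=100)

```text
t: 4.1
tcp_pos: [530.8, 233.9, 40.3]
orientation: [0.0, 0.785, 0.62, 0.001]
force: [0.1, -2.2, 8.1]
width: 31.1
finger_force: 98.1
```

Emit:
servo_tool(commands=[[0,0,-3,0],[0,0,-5,0],[0,0,-15,0],[0,0,-30,0],[0,0,-30,0],[0,0,-10,0],[0,0,0,0],[0,0,0,0]])

```text
t: 4.9
tcp_pos: [529.7, 233.5, 131.9]
orientation: [0.0, 0.785, 0.62, -0.0]
force: [-0.4, 0.1, -2.3]
width: 31.7
finger_force: 99.2
```

```bash
python3 -c "
from h import *
plan((530,233,133,76.7))
t=eyes.grab_frame('top')[:,:,::-1];s=eyes.grab_frame('side')[:,:,::-1]
cv2.imwrite('pics/t3.png',t);cv2.imwrite('pics/s3.png',s);cv2.imwrite('pics/m3.png',np.hstack([crop(t,180,160),crop(s,230,190)]))"
```

```text
at [529.7 233.5 131.9] 76.63 t 4.9 w 31.659595788801216
[[-0.4, 0.4, -1.1, -0.1]]
```

View pics/m3.png

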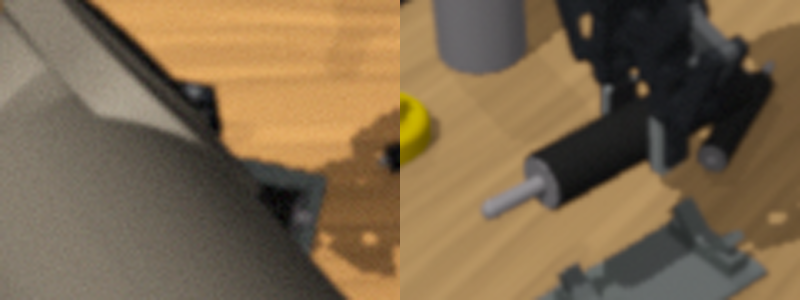

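```bash
python3 -c "
from h import *
from scipy.optimize import least_squares
p=np.array([529.7,233.5,131.9]);a=np.radians(76.63);u=np.array([np.cos(a),np.sin(a),0])
o=lambda c:(np.array(c)+.5)*.3-.5+[230,190]
f=lambda s:[p+u*(108+s[0])+[0,0,s[1]],p+u*(70+s[0])+[0,0,s[1]]]
r=least_squares(lambda s:np.ravel(proj('side',f(s))-[o((88,211)),o((143,183))]),[0,-3]);print(r.x,r.fun)
# stand in world: goals
S=np.array([503.2,-190.7]);b=-.255;uy=np.array([-np.sin(b),np.cos(b)]);print('stand y dir',np.degrees(np.arctan2(uy[1],uy[0])))
for y in(-40,-23,0): print(y,S+uy*y)
"
```

```text
[-1.89922875 -8.75526337] [-0.44714408  0.59490661  0.49424806 -0.58997734]
stand y dir 75.38957622416402
-40 [ 493.11018365 -229.40653183]
-23 [ 497.3983556 -212.9562558]
0 [ 503.2 -190.7]
```

```bash
python3 -c "
from h import *
plan((528,180,220,76.63),(493,-229,220,75.4),step=40)"
```

```text
at [529.4 233.5 131.2] 76.64 t 5.0 w 31.21893584375046
[[-17.5, 3.7, -29.6, 0.0], [-17.5, 3.7, -29.6, 0.0], [-17.5, 3.7, -29.6, 0.0]]
[[-36.9, 5.5, -0.0, 0.1], [-36.9, 5.6, -0.0, 0.1], [-36.9, 5.6, -0.0, 0.1], [-36.9, 5.7, -0.0, 0.1], [-36.9, 5.8, -0.0, 0.1], [-36.9, 5.9, -0.0, 0.1], [-36.8, 5.9, -0.0, 0.1], [-36.8, 6.0, -0.0, 0.1]]
[[-36.8, 6.1, -0.0, 0.1], [-36.8, 6.1, -0.0, 0.1], [-36.8, 6.2, -0.0, 0.1]]
```

Emit:
servo_tool(commands=[[-17.5,3.7,-30,0],[-17.5,3.7,-30,0],[-17.5,3.7,-30,0],[-36.9,5.7,0,0.1],[-36.9,5.7,0,0.1],[-36.9,5.7,0,0.1],[-36.9,5.7,0,0.1],[-36.9,5.7,0,0.1]])

```text
t: 5.8
tcp_pos: [512.3, -7.3, 221.3]
orientation: [-0.001, 0.787, 0.617, -0.001]
force: [-0.1, -0.5, -2.0]
width: 31.6
finger_force: 99.5
```

Emit:
servo_tool(commands=[[-36.9,5.9,0,0.1],[-36.9,5.9,0,0.1],[-36.9,6,0,0.1],[-36.9,6,0,0.1],[-36.9,6,0,0.2],[-36.9,6,0,0.2],[0,0,0,0],[0,0,0,0]])

```text
t: 6.6
tcp_pos: [493.2, -229.7, 221.1]
orientation: [-0.001, 0.792, 0.61, -0.0]
force: [-0.1, 0.9, -2.9]
width: 31.6
finger_force: 99.5
```

```bash
python3 -c "
from h import *
plan((493.1,-229.4,170,75.4),(493.1,-229.4,125,75.4),step=20)
t=eyes.grab_frame('top')[:,:,::-1];s=eyes.grab_frame('side')[:,:,::-1]
cv2.imwrite('pics/m4.png',np.hstack([crop(t,345,160,160,120),crop(s,345,80,160,120)]))"
```

```text
at [ 493.2 -229.7  221.1] 75.25 t 6.6 w 31.553695372966462
[[0.1, -0.1, 17.0, -0.1], [0.1, -0.1, 17.0, -0.1], [0.1, -0.1, 17.0, -0.1]]
[[0.0, 0.0, 15.0, -0.0], [0.0, 0.0, 15.0, -0.0], [0.0, 0.0, 15.0, -0.0]]
```

View pics/m4.png

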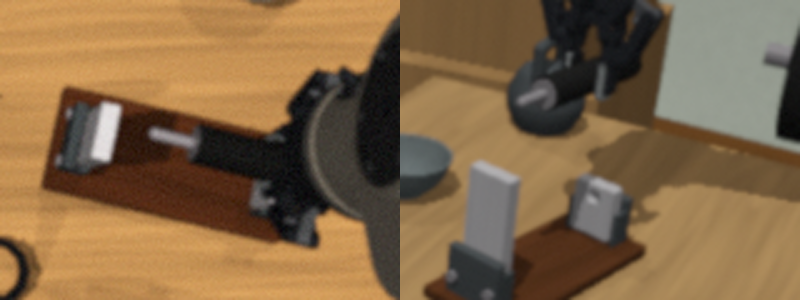

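```bash
python3 -c "
from h import *
o=lambda c,f:(np.array(c)+.5)*.4-.5+f
p=np.array([493.2,-229.7,221.1]);a=np.radians(75.25);u=np.array([np.cos(a),np.sin(a),0]);v=np.array([u[1],-u[0],0])
for t,s in(((150,134),(118,104)),((193,144),(155,90))):
  q,g=tri(o(t,[345,160]),o(s,[345,80]));d=q-p;print(q.round(1),'gap',g.round(1),'ax',(d@u).round(1),'lat',(d@v).round(1),'z',d[2].round(1))
"
```

```text
[ 521.1 -126.4  212.3] gap 2.7 ax 107.1 lat 0.7 z -8.8
[ 505.9 -161.9  218.8] gap 9.0 ax 68.8 lat -5.0 z -2.3
```

```bash
python3 -c "
from h import *
s=eyes.grab_frame('side')[:,:,::-1].copy()
x0,y0=380,95
im=cv2.resize(s[y0:y0+60,x0:x0+80],(800,600),interpolation=cv2.INTER_CUBIC)
q=bot.state();p=q['tcp_pos'];a=ang(q['orientation']);u=np.array([np.cos(a),np.sin(a),0]);w=np.array([0,0,1.])
v=np.array([u[1],-u[0],0])
for th,zo,c in((0,-8.8,(0,255,0)),(2.3,-4.4,(0,0,255))):
  t=np.radians(th);e=u*np.cos(t)-w*np.sin(t);n=u*np.sin(t)+w*np.cos(t);o=p+w*zo-u
  def dr(P): cv2.polylines(im,[np.int32((proj('side',P)-[x0,y0]+.5)*10)],False,c,1)
  dr([o+e*30,o+e*108])
  k=np.linspace(0,2*np.pi,30)
  dr([o+e*70+17*(v*np.cos(j)+n*np.sin(j)) for j in k]);dr([o+e*20+17*n,o+e*70+17*n])
cv2.imwrite('pics/s5.png',im)"
```

```text
(no output)
```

View pics/s5.png

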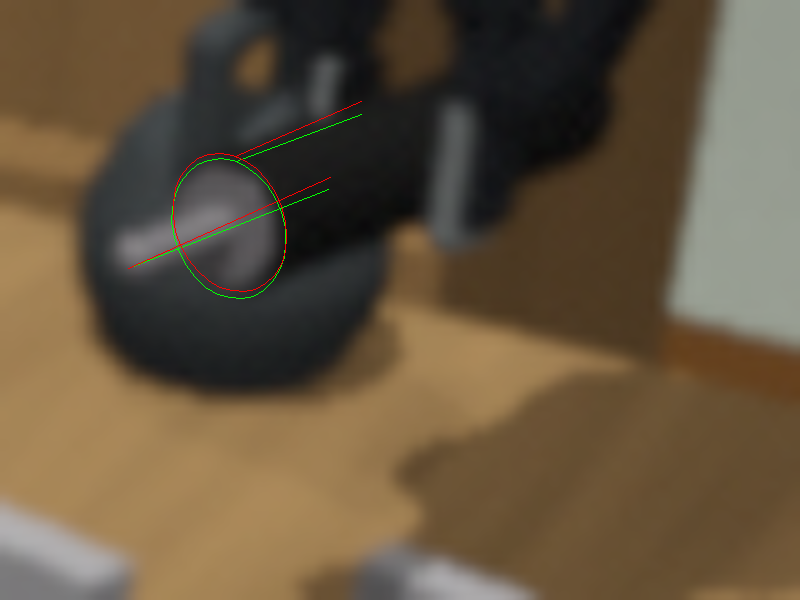

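```bash
python3 -c "
from h import *
q=bot.state();p=q['tcp_pos'];a=ang(q['orientation']);u=np.array([np.cos(a),np.sin(a),0]);v=np.array([u[1],-u[0],0]);w=np.array([0,0,1.])
o=p-8*w
for n in('top','side'):
  f=np.mean([eyes.grab_frame(n).astype(float) for _ in range(4)],0)
  P=proj(n,[o+u*k for k in(74,90,105)]);c=P[1];x,y=int(c[0]),int(c[1]);R=16
  g=f[y-R:y+R,x-R:x+R];sat=g.max(2)-g.min(2);m=((g.max(2)>105)&(sat<45)).astype(np.uint8)
  k,lab,st,ce=cv2.connectedComponentsWithStats(m);i=1+np.argmax(st[1:,4]);ys,xs=np.nonzero(lab==i)
  l=cv2.fitLine(np.float32(np.stack([xs+x-R,ys+y-R],1)),cv2.DIST_L2,0,.01,.01).ravel()
  d=P[2]-P[0];print(n,'n',len(xs),'xr',xs.min()+x-R,xs.max()+x-R,'yr',ys.min()+y-R,ys.max()+y-R,'ang',np.degrees(np.arctan(l[1]/l[0])),'model',np.degrees(np.arctan(d[1]/d[0])),'pt',l[2:],'model pts',P.round(1).tolist())
  for r in m: print(''.join('.#'[b] for b in r))
"
```

```text
top n 76 xr 404 422 yr 211 218 ang 13.756033 model 12.709935618702742 pt [413.35526 214.55263] model pts [[419.3, 216.4], [411.7, 214.6], [404.6, 213.0]]
................................
................................
................................
................................
................................
................................
................................
................................
................................
................................
................................
................................
................................
...........##...................
..........#######...............
.........#############..........
..........################......
............###############.....
................############....
....................########....
........................###.....
................................
................................
................................
................................
................................
................................
................................
......................
[... 623 characters left out ...]
.......
................................
...................####.........
..................######........
...............########.........
.............#######............
............######..............
.............##.................
................................
................................
................................
................................
................................
................................
................................
................................
................................
................................
................................
................................
................................
................................
```

Emit:
servo_tool(commands=[[0,0,20,0],[0,0,25,0],[0,0,25,0],[0,0,25,0],[0,0,15,0],[0,0,5,0],[0,0,0,0]])

```text
t: 7.85
tcp_pos: [493.8, -229.2, 107.2]
orientation: [-0.0, 0.792, 0.611, -0.0]
force: [-0.0, 1.2, -1.2]
width: 31.6
finger_force: 99.5
```

Emit:
servo_tool(commands=[[3,0,0,0],[3,0,0,0],[2,0,0,0],[2,0,0,0],[2,0,0,0],[0,0,0,0],[0,0,0,0]])

```text
t: 8.55
tcp_pos: [496.8, -217.6, 107.4]
orientation: [-0.0, 0.792, 0.611, 0.0]
force: [-0.6, -1.2, -2.3]
width: 31.5
finger_force: 99.5
```

Emit:
servo_tool(commands=[[2,0,0,0],[2,0,0,0],[2,0,0,0],[2,0,0,0],[0,0,0,0],[0,0,0,0]])

```text
t: 9.15
tcp_pos: [498.8, -210.0, 107.3]
orientation: [0.0, 0.792, 0.611, -0.0]
force: [0.2, -3.5, -2.7]
width: 31.4
finger_force: 99.5
```

Emit:
servo_tool(commands=[[2,0,0,0],[2,0,0,0],[0,0,0,0],[0,0,0,0]])

```text
t: 9.55
tcp_pos: [499.9, -206.1, 107.4]
orientation: [0.0, 0.792, 0.611, 0.0]
force: [-0.8, -4.5, -2.6]
width: 31.8
finger_force: 99.5
```

Emit:
servo_tool(commands=[[2,0,0,0],[2,0,0,0],[2,0,0,0],[2,0,0,0],[2,0,0,0],[2,0,0,0],[0,0,0,0],[0,0,0,0]])

```text
t: 10.35
tcp_pos: [502.8, -195.3, 107.4]
orientation: [0.0, 0.792, 0.611, -0.0]
force: [-1.7, -9.4, -2.3]
width: 31.3
finger_force: 99.5
```

Emit:
servo_tool(commands=[[2,0,0,0],[2,0,0,0],[1.5,0,0,0],[0,0,0,0],[0,0,0,0]])

```text
t: 10.85
tcp_pos: [504.1, -190.3, 107.4]
orientation: [0.0, 0.792, 0.611, -0.0]
force: [-1.9, -11.3, -2.8]
width: 31.4
finger_force: 99.6
```

Emit:
servo_tool(commands=[[1.5,0,0,0],[0,0,2,0],[0,0,2,0],[0,0,3,0],[0,0,3,0],[0,0,0,0]])

```text
t: 11.45
tcp_pos: [504.8, -189.1, 97.7]
orientation: [0.001, 0.792, 0.61, -0.0]
force: [-1.2, -12.3, 4.9]
width: 31.6
finger_force: 100.5
```

```bash
python3 -c "
from h import *
t=eyes.grab_frame('top')[:,:,::-1];s=eyes.grab_frame('side')[:,:,::-1]
cv2.imwrite('pics/m6.png',np.hstack([crop(t,355,180),crop(s,355,115,100,75)]))"
```

```text
(no output)
```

View pics/m6.png

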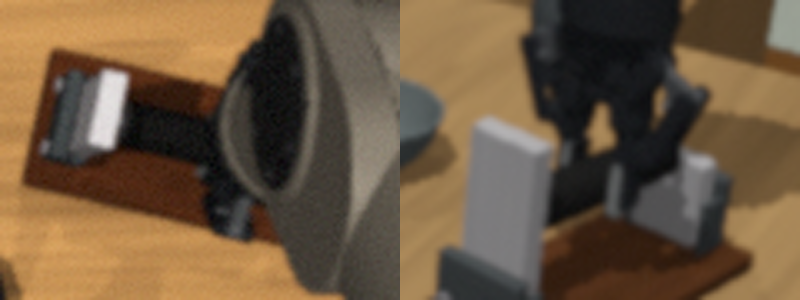

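The roller is level between the plates with the plunger pressed on the tall face. Top crop: barrel end meets the plate at (125,125). Side crop: the pin is above and inside the low plate. I continue sliding down.

Emit:
servo_tool(commands=[[0,0,1.5,0],[0,0,1.5,0],[0,0,1.5,0],[0,0,1.5,0],[0,0,0,0]])

```text
t: 12.05
tcp_pos: [504.9, -189.1, 91.8]
orientation: [0.001, 0.792, 0.611, -0.0]
force: [-2.9, -11.9, 6.7]
width: 32.0
finger_force: 100.6
```

Emit:
servo_tool(commands=[[0,0,1.5,0],[0,0,1.5,0],[0,0,1.5,0],[0,0,1.5,0],[0,0,0,0]])

```text
t: 12.55
tcp_pos: [504.9, -189.1, 85.8]
orientation: [0.001, 0.792, 0.611, -0.0]
force: [-3.6, -12.3, 7.2]
width: 31.4
finger_force: 100.6
```

Emit:
servo_tool(commands=[[0,0,1.5,0],[0,0,1.5,0],[0,0,1.5,0],[0,0,0,0]])

```text
t: 12.95
tcp_pos: [505.0, -189.1, 81.3]
orientation: [0.001, 0.792, 0.611, -0.0]
force: [-2.0, -11.5, 6.1]
width: 31.5
finger_force: 100.5
```

Emit:
servo_tool(commands=[[0,0,1,0],[0,0,1,0],[0,0,1,0],[0,0,0,0]])

```text
t: 13.35
tcp_pos: [504.9, -189.1, 78.4]
orientation: [0.001, 0.792, 0.61, -0.0]
force: [-3.0, -11.6, 6.6]
width: 31.6
finger_force: 100.6
```

Emit:
servo_tool(commands=[[0,0,1,0],[0,0,1,0],[0,0,1,0],[0,0,0,0]])

```text
t: 13.75
tcp_pos: [504.5, -188.5, 74.8]
orientation: [0.0, 0.792, 0.611, -0.0]
force: [-1.4, -9.2, -1.6]
width: 31.6
finger_force: 99.6
```

Emit:
servo_tool(commands=[[0,0,1,0],[0,0,0.5,0],[0,0,0,0]])

```text
t: 14.05
tcp_pos: [504.6, -188.5, 73.5]
orientation: [0.0, 0.792, 0.611, -0.0]
force: [-1.0, -8.7, 1.7]
width: 31.8
finger_force: 99.7
```

Emit:
servo_tool(commands=[[0,0,1,0],[0,0,0,0],[0,0,0,0]])

```text
t: 14.35
tcp_pos: [504.7, -188.5, 72.6]
orientation: [0.0, 0.792, 0.611, -0.0]
force: [-2.3, -7.9, 1.7]
width: 31.2
finger_force: 99.8
```

Emit:
servo_tool(commands=[[-1.5,0,0,0],[-1.5,0,0,0],[-1,0,0,0],[-1,0,0,0],[0,0,0,0]])

```text
t: 14.85
tcp_pos: [503.4, -193.1, 72.6]
orientation: [0.0, 0.792, 0.611, -0.0]
force: [-2.0, -6.6, 2.1]
width: 31.7
finger_force: 99.7
```

Emit:
servo_tool(commands=[[-1,0,0,0],[-1,0,0,0],[-1,0,0,0],[0,0,0,0],[0,0,0,0]])

```text
t: 15.35
tcp_pos: [502.7, -195.8, 72.5]
orientation: [0.0, 0.792, 0.611, 0.0]
force: [-1.8, -6.1, 1.7]
width: 31.5
finger_force: 99.7
```

Emit:
servo_tool(commands=[[-1,0,0,0],[-1,0,0,0],[0,0,0,0],[0,0,0,0]])

```text
t: 15.75
tcp_pos: [502.2, -197.5, 72.5]
orientation: [0.0, 0.792, 0.611, 0.0]
force: [-2.2, -4.8, 1.1]
width: 31.6
finger_force: 99.7
```

Emit:
servo_tool(commands=[[-1,0,0,0],[-1,0,0,0],[0,0,0,0],[0,0,0,0]])

```text
t: 16.15
tcp_pos: [501.7, -199.3, 72.4]
orientation: [0.0, 0.792, 0.611, 0.0]
force: [-0.1, -4.4, 1.6]
width: 31.6
finger_force: 99.7
```

Emit:
servo_tool(commands=[[-1,0,0,0],[-0.5,0,0,0],[0,0,0,0],[0,0,0,0]])

```text
t: 16.55
tcp_pos: [501.3, -200.7, 72.3]
orientation: [-0.0, 0.792, 0.611, 0.0]
force: [-0.1, -4.2, -0.1]
width: 31.5
finger_force: 99.7
```

Emit:
servo_tool(commands=[[-1,0,0,0],[0,0,0,0],[0,0,0,0]])

```text
t: 16.85
tcp_pos: [501.0, -201.6, 72.3]
orientation: [-0.0, 0.792, 0.611, 0.0]
force: [0.4, -2.6, 0.5]
width: 31.7
finger_force: 99.7
```

Emit:
servo_tool(commands=[[0,0,0,0],[0,0,0,0],[0,0,0,0]], grip_force=20)

```text
t: 17.15
tcp_pos: [501.0, -201.7, 72.3]
orientation: [-0.0, 0.792, 0.611, 0.0]
force: [-0.2, -1.4, -0.7]
width: 31.3
finger_force: 99.7
```

Emit:
servo_tool(commands=[[0,0,0,0],[0,0,0,0],[0,0,0,0],[0,0,0,0],[0,0,0,0],[0,0,0,0],[0,0,0,0],[0,0,0,0]], grip=1)

```text
t: 17.95
tcp_pos: [501.0, -201.7, 72.3]
orientation: [-0.0, 0.792, 0.611, 0.0]
force: [0.1, -0.2, 0.1]
width: 85.3
finger_force: 0.0
```

```bash
python3 -c "
from h import *
s=eyes.grab_frame('side')[:,:,::-1];t=eyes.grab_frame('top')[:,:,::-1]
cv2.imwrite('pics/m7.png',np.hstack([crop(t,355,180),crop(s,355,115,100,75)]))"
```

```text
(no output)
```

View pics/m7.png

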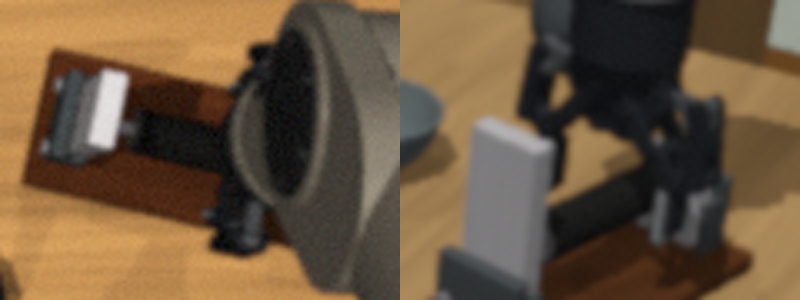

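The roller hangs level between the plates with the jaws open: plunger in the tall plate at top crop (130,130), barrel in the side crop around (600,215). I back straight up.

Emit:
servo_tool(commands=[[0,0,-5,0],[0,0,-10,0],[0,0,-20,0],[0,0,-30,0],[0,0,-40,0],[0,0,-45,0],[0,0,-45,0],[0,0,0,0]])

```text
t: 18.85
tcp_pos: [503.3, -202.1, 274.3]
orientation: [0.004, 0.792, 0.611, 0.002]
force: [1.0, 0.3, -0.3]
width: 85.3
finger_force: 0.0
```

Emit:
servo_tool(commands=[[-45,0,0,0],[-45,0,0,0],[-45,0,0,0],[-45,0,0,0],[-45,0,0,0],[0,0,0,0],[0,0,0,0],[0,0,0,0]])

```text
t: 19.65
tcp_pos: [444.4, -418.4, 267.6]
orientation: [-0.0, 0.791, 0.612, 0.0]
force: [0.2, -0.3, 0.4]
width: 85.4
finger_force: 0.0
```

```bash
python3 -c "
from h import *
s=eyes.grab_frame('side')[:,:,::-1];t=eyes.grab_frame('top')[:,:,::-1]
cv2.imwrite('pics/m8.png',np.hstack([crop(t,355,180),crop(s,355,115,100,75)]));print(bot.state()['force'])"
```

```text
[-0.3685481  -0.46853345 -0.1782335 ]
```

View pics/m8.png

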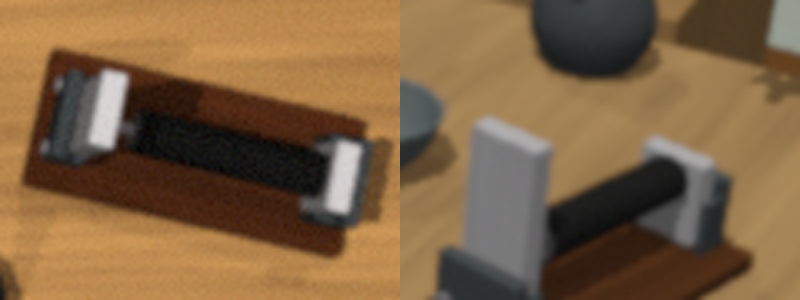

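The roller sits level and centred between both plates. Its barrel runs from (140,132) to (325,175) in the top crop, with about 4 mm of gap at the low plate, so both ends are in their cups.

```bash
python3 -c "
from cell import bot
print(bot.sign_off())"
```

```text
the job is handed in; nothing more can be done
None
```

The roller is fitted in the stand and released, held by its spring with both ends in the cups. I handed it in at about 20 s; the hand-in gave no verdict, but the last pictures show it seated and the highest force I read at the wrist while fitting was about 14 N.

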